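# Swing a skate frame into line on its wheel-fitting jig

### The arm

A 6-joint arm with a two-finger parallel gripper is mounted at the origin on the work surface. World frame = base frame: x ahead of the robot, y to its left, z up, the work surface at z = 0. Lengths are in m, angles in degrees, forces in N, time in s.
With the tool pointing down it reaches from about 0.375 to 0.9 m from the base axis. Payload 3.1 kg.
Tool frame: the origin (TCP) lies between the finger pads; the fingertips stand 19 mm ahead of it and the grasp point (between the pads) is the TCP; z points along the fingers, x is the direction in which the jaws open and shut, and the axes are right-handed (so a half turn about z gives the same grasp; the last joint's range is limited). The gripper opens to 87 mm and grips with 3 to 60 N. Pads are 19 mm wide; open, the fingers measure 117 mm over their backs; the gripper's body (75 mm by 190 mm) begins 51 mm behind the grasp point.
Start: joints at [-74.857, 30.224, 82.088, -0, 67.689, -10.227], TCP at [0.268, -0.565, 0.212] pointing down, gripper open.
Joint ranges: [-176.69, 176.69], [-43.24, 126.21], [12.49, 139.97], [-82, 262], [0, 151.66], [-163.58, 163.58]. Speed limits (degrees/s): [159.86, 159.86, 180, 180, 180, 180].

### API

Orientations are given as a 3x3 rotation matrix whose columns are the frame's x, y, z axes.
In Python, from rig import read_state, capture, camera_info, hand_in, spot_in, silhouettes gives the robot as it stands.
- The arm moves only by the shell command python3 -m jog 'ROWS'. ROWS is text: rows parted by semicolons, each of 7 numbers parted by spaces: the shift along the tool's x, y, z in m, then the turn, a rotation vector about the tool's x, y, z in degrees, then the opening, from 0 (shut) to 1 (fully open). A call has 1 to 8 rows; each row is the pose to reach, as a shift and turn from the pose commanded when the call began, along the tool's axes at that moment; what a row does not reach only later rows make up. A row lasts 1/8 s, in which the tool goes at most 62.5 mm and 10.7 degrees, less where a joint would pass 70% of its speed; a pose out of reach is approached as far as the arm can. A call with a gripper value outside its range is refused whole. The fingers move at their own pace and stop on an object; the grip force is fixed at half the most. Time passes only in rows, so rows that repeat a pose let the fingers close. It gives the time, the measured TCP pose, the force and the opening at its end, in the units of the state.
- read_state(): the state, without advancing time (a new reading comes with each control period).
- capture(name): name is "scene" or "top" or "wrist"; returns (picture, depth): 400x640x3 uint8, red, green, blue; 400x640 float32, m along the optical axis (not along the pixel's ray), 0 where there is no reading.
- camera_info(name): a dict with "vfov" (degrees; the focal length in pixels is half the picture's height over the tangent of half this angle, whatever the lens; pixels are square), "cx", "cy" (the principal point, pixels), "R" (3x3) and "t" (3): a world point X has camera coordinates R X + t; the wrist camera has in their place "tool_from_camera" (4x4, takes a point from camera to tool coordinates, whose origin is the TCP and whose axes are the tool frame's). Camera axes: x right, y down, z forward; pixel columns grow to the right and rows downward; lengths in m; the calibration is good to about 2 mm. A picture is of the moment at which its call begins: read the wrist's pose just before it. camera_info takes no time and is no camera call.
- hand_in(): hands the job in, once; it reports no verdict.
Trained networks look in the newest picture that a camera, given by its name, has taken for a name from the list of things; names that differ only in an ending like _2 or _b are one class to them, and where a whole thing is asked for, a point or a joint stands for the part that bears it (a point fixed in the world has none). Each returns a list of dicts, best first, with "score" (0 to 1); they miss things now and then, are a little off and sometimes report something else, mostly with a low value. They report only what shows in the picture. A call takes as long as a camera call. They do not tell look-alikes from the thing itself.
- spot_in(label, camera): "centre" ([x, y, z] in m, in world coordinates, good to about 4 mm: the middle of the surface that is visible of it).
- silhouettes(label, camera): "region" (400x640 bool, what is visible of it).
The state is a dict: "time_s": time; "joint_positions": joint angles; "qvel": joint speeds; "tau": joint torques, N m; "position": TCP position; "tcp_rot": TCP orientation; "force": force on the tool from outside, world axes, zero at the start; "moment": the same for the moment, N m; "opening": opening from 0.0 (shut) to 1.0 (fully open).
Only numpy, scipy, OpenCV 4.12 (cv2) and the standard library are available. Lean on these libraries where they do the work, as an engineer would, in place of code of your own. Each camera call takes 0.05 s, during which the arm holds its last target.

### The job

Slide the aluminium skate frame flat along the jig board until the slot in its toe is seated on the steel post; then, keeping the slot on the post, swing the heel past the sprung roller until the frame's side bears on the rubber tip of the stop screw. Press it against the stop with about 12 N for a good second, then let go, so that it stays in line, held between post, roller and stop. Do not lift the frame or ram it into the post or the stop, and leave the wheels, jar and bowl where they are.

Things in the scene. Friction and masses are not known exactly. Their poses are not given: they have to be found in the camera images.
- jig: Fixed waxed plywood jig board, top 12 mm above the worktop. Origin on the worktop under the middle of the frame's home place; y = home line (thin blue line), the post stands on it at y = +107 mm; +x = towards the stop, away from the robot. The board spans x -170 to +65, y -190 to +150 mm. When home, the frame's origin (but 12 mm up) and axes agree with the jig's.
- post_mid (a point): Middle of the upright steel post (12 mm diameter, 50 mm tall above the board) about which the frame pivots; this point is 20 mm above the board. Axes as the jig.
- frame_mid (a point): Centre of the loose aluminium skate frame: a channel, open side up, 230 long (own y) x 30 wide (x) x 40 mm tall, 0.2 to 0.4 kg, flat upright sides. Slotted toe at +y, flat heel at -y, 115 mm from the centre. It starts on the board on the jig's -x side, heel swung 23 to 34 degrees out towards the robot, slot some 15 to 60 mm short of the post. Sliding friction 0.4 to 1.5 N.
- frame_slot (a point): Point in the frame's toe slot where the post's axis lies when seated: 107 mm along +y from the centre, 20 mm above the board. The slot is 14 mm wide, full height, open to +y; its flat bottom lies 6 mm behind this point; its mouth flares to about 25 mm at the toe's end, 8 mm ahead of this point.
- stop_mid (a point): Nominal place of the rubber tip (12 mm across) of the stop screw, 20 mm above the board, at jig x +15, y -95 mm; it faces -x and stops the frame's +x side near the heel. Rigid. The screw is set anew each time: the tip really stands up to 3 mm before or behind this point along x, which is not reported. Its red bracket (16 x 22 x 32 mm) stands 11 to 27 mm behind. Axes as the jig.
- stop: The same stop (red bracket with screw); origin on the board 20 mm below stop_mid.
- post: The same post; origin at its foot on the board.
- catch_mid (a point): Rest centre of the sprung black roller (26 mm across, top 29 mm above the board), at jig x -23.5, y -119, 16 mm above the board. It stands 9 mm into the heel's path, gives way to -y (2 to 3.5 N). The heel meets it about 13 degrees from home (a bump of some 7 N at the heel); it rolls on the heel's end and in the last few mm springs in behind the rear corner and holds the frame on the stop (1 to 5 N).
- frame: The same skate frame; origin at the centre of its underside, axes as frame_mid.
- wheel_a: Loose purple wheel lying flat beside the jig, 54 mm diameter, 32 mm tall; origin at the centre of its underside. Leave alone.
- wheel_b: Second purple wheel, the same.
- jar: Loose glass jar of spacers, 62 mm diameter, 82 mm tall, metal cap; origin at the centre of its underside. Leave alone.
- bowl: Loose steel magnetic bowl with bolts, 108 mm diameter, 32 mm tall; origin at the centre of its underside. Leave alone.
Mind the look-alikes: they are no part of the job. Of the things shaped like the frame, the aluminium one is meant.

How it is judged (in metres and radians):
On the way, in this order (a step that is already met when the one before it is completed fails the run):
1. the toe slot is seated on the post (within 5 mm) while the frame still stands more than 11 degrees out of line (horizontal distance between frame_slot and post_mid below 0.005 m and angle between the y axis of frame_mid and the y axis of jig, either way round above 0.2 rad), for 0.2 s.
2. the frame is swung to within 10 degrees of the line, still more than 3.5 degrees out, its slot still on the post (6 mm) (horizontal distance between frame_slot and post_mid below 0.006 m and angle between the y axis of frame_mid and the y axis of jig, either way round between 0.06 and 0.175 rad), for 0.05 s.
3. the frame, in line within 2 degrees and slot on the post, is pressed on the stop with more than 6.5 N for 0.5 s (horizontal distance between frame_slot and post_mid below 0.006 m and angle between the y axis of frame_mid and the y axis of jig, either way round below 0.035 rad and contact force between frame and stop above 6.5 N), for 0.5 s.
At the end, for the whole second after the job is handed in: The frame lies flat and at rest on the board, its slot on the post (within 6 mm), in line with the jig within 2 degrees, held against the stop by the roller (touching it with more than 0.5 N) (horizontal distance between frame_slot and post_mid below 0.006 m and angle between the y axis of frame_mid and the y axis of jig, either way round below 0.035 rad and contact force between frame and stop above 0.5 N and linear speed of frame below 0.01 m/s and height (world z) of frame_mid below 0.036 m).
It fails at once if the frame is lifted more than 10 mm off the board (height (world z) of frame_mid above 0.042 m).
It fails at once if the frame is rammed into the post (more than 25 N) (contact force between frame and post above 25 N).
It fails at once if the frame is rammed or pressed on the stop with more than 22 N (contact force between frame and stop above 22 N).
It fails at once if a wheel, the jar or the bowl is shifted by more than 15 mm (distance of any of wheel_a, wheel_b, jar, bowl from where it was at the start of the episode above 0.015 m).
It also fails if it takes over 72 s, if anything falls off the work surface, if the arm or the gripper's body presses on something with over 40 N, if the wrist force passes 120 N, or if a joint passes its speed limit or range.

## Working session

There is one attempt and no reset: what is moved stays moved. The work goes in short steps, Python scripts to look and compute and a shell command to move; the robot and the scene stay as the last step left them, time stands still between calls to the robot, and variables do not carry over. Pictures are saved under pics/ and viewed, and the job is handed in when it is done.

```bash
ls; mkdir -p pics; python3 - <<'E'
from rig import *
import cv2,numpy as np
s=read_state();print({k:np.round(v,3).tolist() if not isinstance(v,float) else v for k,v in s.items()})
for c in ["scene","top"]:
    p,d=capture(c);cv2.imwrite(f"pics/{c}0.png",p[:,:,::-1]);np.savez(f"pics/{c}0.npz",p=p,d=d)
    i=camera_info(c);print(c,i)
    for l in ["frame","post","stop","jar","bowl","wheel_a"]:
        print(l,[(np.round(r["centre"],3).tolist(),round(r["score"],2)) for r in spot_in(l,c)])
print(camera_info("wrist"))
E
```

```text
pics
{'time_s': 0.0, 'joint_positions': [-74.86, 30.278, 82.157, -0.003, 67.689, -10.227], 'qvel': [-0.063, 0.013, 0.14, 0.037, -0.025, -0.017], 'tau': [-0.0, -44.004, -17.659, 0.063, 0.058, -0.0], 'position': [0.268, -0.564, 0.211], 'tcp_rot': [[0.428, -0.904, -0.001], [-0.904, -0.428, 0.002], [-0.002, -0.0, -1.0]], 'force': [-0.133, -0.543, -0.816], 'moment': [0.014, -0.026, 0.022], 'opening': 1.0001477152336753}
scene {'vfov': 50.63322871194995, 'cx': 317.6641933481913, 'cy': 201.71458389662934, 'R': array([[-0.28529884,  0.95843453,  0.00279576],
       [ 0.79651254,  0.23871964, -0.55550041],
       [-0.53307817, -0.15625677, -0.83151156]]), 't': array([ 0.19400448, -0.49360112,  1.33460433])}
frame [([0.524, 0.02, 0.042], 0.56), ([0.583, -0.326, 0.018], 0.55), ([0.58, 0.148, 0.017], 0.29)]
post [([0.748, -0.037, 0.034], 0.17)]
stop [([0.644, -0.042, 0.04], 0.61)]
jar [([0.726, 0.144, 0.086], 0.7), ([0.579, 0.15, 0.021], 0.17)]
bowl [([0.526, 0.294, 0.013], 0.85), ([0.523, 0.023, 0.04], 0.61)]
wheel_a [([0.748, 0.058, 0.034], 0.96), ([0.748, -0.034, 0.033], 0.81)]
top {'vfov': 5
[... 266 characters left out ...]
 ])}
frame [([0.577, -0.325, 0.023], 0.75), ([0.517, 0.01, 0.015], 0.74)]
post [([0.581, 0.148, 0.015], 0.65)]
stop [([0.64, -0.05, 0.045], 0.62)]
jar [([0.711, 0.143, 0.082], 0.74)]
bowl []
wheel_a [([0.744, -0.038, 0.034], 0.6), ([0.74, 0.05, 0.032], 0.58)]
{'vfov': 71.51365704936131, 'cx': 319.1367815963481, 'cy': 197.75164623235264, 'tool_from_camera': array([[ 9.99999875e-01, -4.07429527e-04, -2.89956679e-04,
        -1.21236417e-04],
       [ 4.67721838e-04,  9.67196537e-01,  2.54028818e-01,
        -7.04392189e-02],
       [ 1.76946254e-04, -2.54028922e-01,  9.67196606e-01,
        -1.72490813e-01],
       [ 0.00000000e+00,  0.00000000e+00,  0.00000000e+00,
         1.00000000e+00]])}
```

View pics/scene0.png

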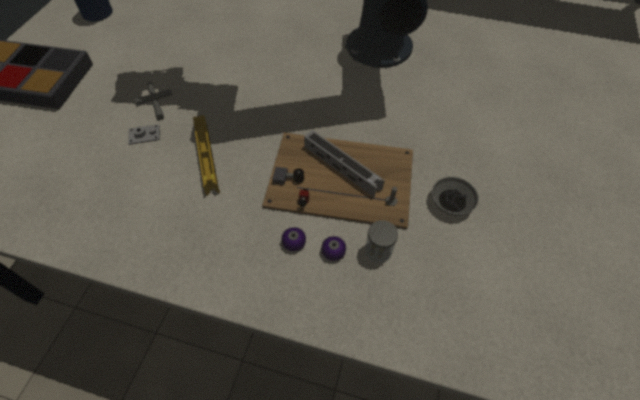

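View pics/top0.png

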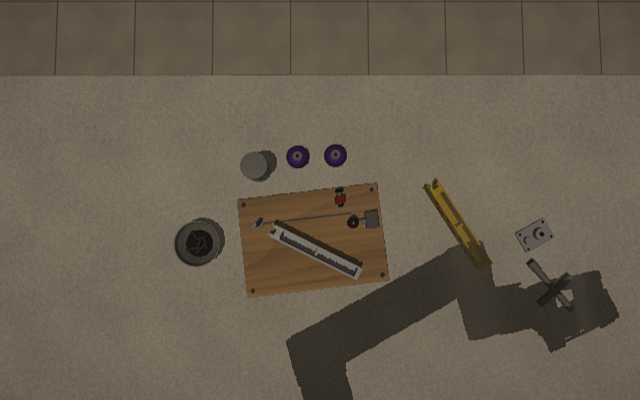

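The top picture shows two frame-shaped things: a silver one on the jig board at about (316,250), and a yellow one off the board at about (457,223). The silver one fits, being aluminium and lying on the jig with its toe towards the post at (258,223). I'll confirm it in an enlarged crop.

```bash
python3 - <<'E'
import cv2,numpy as np
z=np.load("pics/top0.npz");p=z["p"][170:305,225:400,::-1]
p=cv2.resize(p,None,fx=4.4,fy=4.4,interpolation=cv2.INTER_CUBIC)
p=np.clip(255*(p/255.)**0.6,0,255).astype(np.uint8);cv2.imwrite("pics/crop0.png",p)
E
```

```text
(no output)
```

View pics/crop0.png

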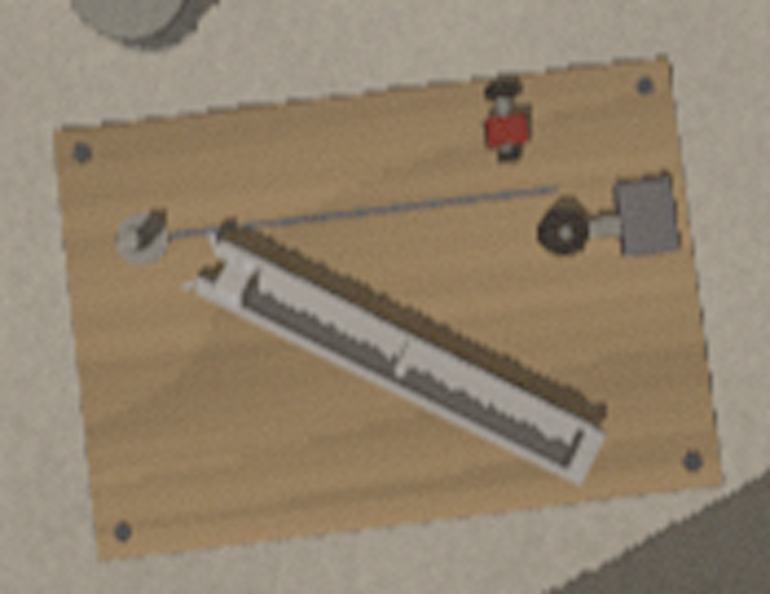

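The crop shows the silver aluminium frame on the board: slotted toe at crop (205,265), heel at (590,450), post at (140,238), stop at (508,130), roller at (563,230). This is the frame meant. Next I'll measure the jig and frame poses.

```bash
cat > h.py <<'E'
import numpy as np,cv2
from rig import *
def cam(name):
    i=camera_info(name);f=200/np.tan(np.radians(i["vfov"]/2))
    if name=="wrist":
        s=read_state();T=np.eye(4);T[:3,:3]=s["tcp_rot"];T[:3,3]=s["position"];M=T@i["tool_from_camera"]
        Rw,c=M[:3,:3],M[:3,3]
    else:
        Rw=np.array(i["R"]).T;c=-Rw@i["t"]
    return f,i["cx"],i["cy"],Rw,c
def onplane(uv,z,C):
    f,cx,cy,Rw,c=C;uv=np.atleast_2d(uv).astype(float)
    d=np.c_[(uv[:,0]-cx)/f,(uv[:,1]-cy)/f,np.ones(len(uv))]@Rw.T
    return c+d*((z-c[2])/d[:,2])[:,None]
def cloud(d,C):
    f,cx,cy,Rw,c=C;v,u=np.mgrid[:400,:640]
    P=np.stack([(u-cx)/f*d,(v-cy)/f*d,d],-1)@Rw.T+c
    P[d<=0]=np.nan;return P
def proj(X,C):
    f,cx,cy,Rw,c=C;q=(np.atleast_2d(X)-c)@Rw
    return np.c_[f*q[:,0]/q[:,2]+cx,f*q[:,1]/q[:,2]+cy]
E
python3 - <<'E'
from h import *
z=np.load("pics/top0.npz");C=cam("top");P=cloud(z["d"],C)
print("cam",C[4])
capture("top")
for l in ["jig","frame","post","stop","catch_mid"]:
    for r in silhouettes(l,"top"):
        m=r["region"];v,u=np.nonzero(m);Q=P[m];
        print(l,round(r["score"],2),m.sum(),u.min(),u.max(),v.min(),v.max(),"zmed",np.round(np.nanpercentile(Q[:,2],[5,50,95]),3))
        if l in("jig","frame"):
            h=.012 if l=="jig" else .052
            c=np.vstack([k[:,0] for k in cv2.findContours(m.astype(np.uint8),0,1)[0]])
            W=onplane(c,h,C)[:,:2]
            R=cv2.minAreaRect((W*1000).astype(np.float32));print(R,cv2.boxPoints(R).round(1).tolist())
        np.save(f"pics/m_{l}_{u.min()}.npy",m)
E
```

```text
cam [0.58222554 0.00673507 0.95304986]
jig 0.83 12448 237 388 183 296 zmed [0.011 0.014 0.018]
((542.1317749023438, 18.118682861328125), (235.3825225830078, 340.07403564453125), 6.640756130218506) [[405.6000061035156, 173.39999389648438], [444.8999938964844, -164.39999389648438], [678.7000122070312, -137.1999969482422], [639.4000244140625, 200.60000610351562]]
frame 0.94 1334 270 361 223 278 zmed [0.016 0.021 0.055]
((516.7815551757812, 12.134002685546875), (227.95787048339844, 32.147220611572266), 62.9041862487793) [[450.6000061035156, -82.0], [479.20001220703125, -96.69999694824219], [583.0, 106.30000305175781], [554.4000244140625, 120.9000015258789]]
frame 0.59 1698 424 491 180 268 zmed [0.004 0.026 0.043]
((574.998046875, -316.12896728515625), (228.96743774414062, 40.804283142089844), 32.34852600097656) [[467.3999938964844, -360.1000061035156], [489.20001220703125, -394.6000061035156], [682.5999755859375, -272.1000061035156], [660.7999877929688, -237.60000610351562]]
post 0.54 112 251 263 218 229 zmed [0.013 0.016 0.064]
catch_mid 0.95 12938 237 388 183 297 zmed [0.01  0.014 0.018]
```

Jig: the rectangle measures 235.4 × 340.1 mm against the true 235 × 340. Its origin is at about (592,44) mm, yaw +6.6°, so the post should stand at (579.5,150.3); the network reports (581,148). Frame: centre (517,12), 33.7° out, slot 45 mm short and about 7 mm off to the side. All of this fits the description. I'll move above the grip spot.

```bash
python3 -m jog '-0.05 -0.056 0 0 0 -5 1; -0.1 -0.112 0 0 0 -10 1; -0.14 -0.157 0 0 0 -15 1; -0.18 -0.202 0 0 0 -20 1; -0.22 -0.247 0 0 0 -25 1; -0.26 -0.292 0 0 0 -30 1; -0.3 -0.337 0 0 0 -34 1; -0.34 -0.382 0 0 0 -37.6 1'; python3 -c "
from rig import *;print(read_state()['tcp_rot'])"
```

```text
time_s: 2.0
position: [0.4637, -0.1026, 0.2125]
tcp_rot: [[0.892, -0.453, 0.001], [-0.453, -0.892, -0.001], [0.001, -0.0, -1.0]]
force: [-0.1, -0.8, -0.7]
opening: 1.005
[[ 8.91582142e-01 -4.52857194e-01  1.28310074e-03]
 [-4.52856743e-01 -8.91583065e-01 -6.39422467e-04]
 [ 1.43355796e-03 -1.09631687e-05 -9.99998972e-01]]
```

```bash
python3 -m jog '-0.002 -0.035 0 0 0 0 1; -0.0047 -0.0714 0 0 0 0 1; -0.0047 -0.0714 0 0 0 0 1; -0.0047 -0.0714 0 0 0 0 1'; python3 - <<'E'
from h import *
C=cam("wrist");s=read_state();print(s["position"])
p,d=capture("wrist");cv2.imwrite("pics/w1.png",p[:,:,::-1]);np.savez("pics/w1.npz",p=p,d=d,R=C[3],c=C[4])
E
```

```text
time_s: 2.5
position: [0.4909, -0.0389, 0.2121]
tcp_rot: [[0.891, -0.454, -0.0], [-0.454, -0.891, -0.0], [-0.0, 0.001, -1.0]]
force: [-0.3, 0.1, -0.8]
opening: 1.0
[ 0.49089307 -0.03890599  0.21206455]
```

View pics/w1.png

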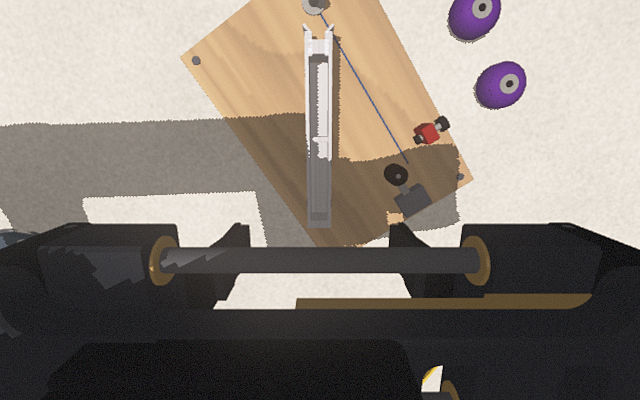

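The wrist view shows the post at the top edge (313,3), the frame with toe tips at about (305,28) and (332,28) and heel at (319,227), the roller at (396,175) and the stop at (427,133). Now I'll refine the measurements.

```bash
python3 - <<'E'
from h import *
z=np.load("pics/w1.npz");C=list(cam("wrist"));C[3]=z["R"];C[4]=z["c"];P=cloud(z["d"],C)
# top-face points of the frame
m=(P[...,2]>.046)&(P[...,2]<.058);m[:, :280]=0;m[:,360:]=0;m[20:,:][210:]=0;m[:15]=0
W=(P[m][:,:2]*1000).astype(np.float32);print(len(W),np.percentile(P[m][:,2],[5,50,95]))
R=cv2.minAreaRect(W);print(R)
fy=np.array([.4539,.891]);fx=np.array([.891,-.4539]);
a=W@fy;b=W@fx;print(np.percentile(a,[0,1,99,100]),np.percentile(b,[0,1,50,99,100]))
for lo in range(int(a.min()),int(a.max()),25):
    k=(a>=lo)&(a<lo+25);print(lo,k.sum(),b[k].min(),b[k].max())
jy=np.array([-.1156,.993]);jx=np.array([.993,.1156]);o=np.array([591.9,44.1])
for n,x,y,h in [("post",0,107,.062),("roller",-23.5,-119,.041),("bracket",34,-95,.044),("tip",15,-95,.032),("line0",0,-80,.012)]:
    w=o+x*jx+y*jy;print(n,w,proj([w[0]/1e3,w[1]/1e3,h],C))
p=z["p"][:240,180:480,::-1];cv2.imwrite("pics/w1c.png",cv2.resize(p,None,fx=2.5,fy=2.5,interpolation=cv2.INTER_CUBIC))
E
```

```text
2034 [0.0498736  0.0516934  0.05290302]
((517.5354614257812, 14.166587829589844), (231.06480407714844, 33.50938034057617), 62.81342697143555)
[132.02029642 132.74011503 360.69962031 363.10947715] [438.31727487 440.11907468 455.61310195 470.38247107 471.82783505]
132 269 441.4158614982605 470.5495686859131
157 152 440.26303428153994 470.5238621612549
182 157 440.8010680366516 470.2682629131317
207 144 441.0874221227646 470.00008439769744
232 167 440.22290324134826 469.76732533221247
257 154 440.48504027938844 469.4942442220688
282 150 440.0023342781067 469.23308542556765
307 193 440.0015021232605 470.2390450653076
332 589 440.3343644165039 469.7883528167725
357 59 438.3172748680115 471.8278350471497
post [579.5308 150.351 ] [[311.43136618 -19.17006888]]
roller [582.3209 -76.7836] [[397.31757714 176.23562789]]
bracket [636.644  -46.3046] [[429.98766895 133.90891594]]
tip [617.777 -48.501] [[412.73721237 142.25561809]]
line0 [601.148 -35.34 ] [[392.20020148 138.08837817]]
```

View pics/w1c.png

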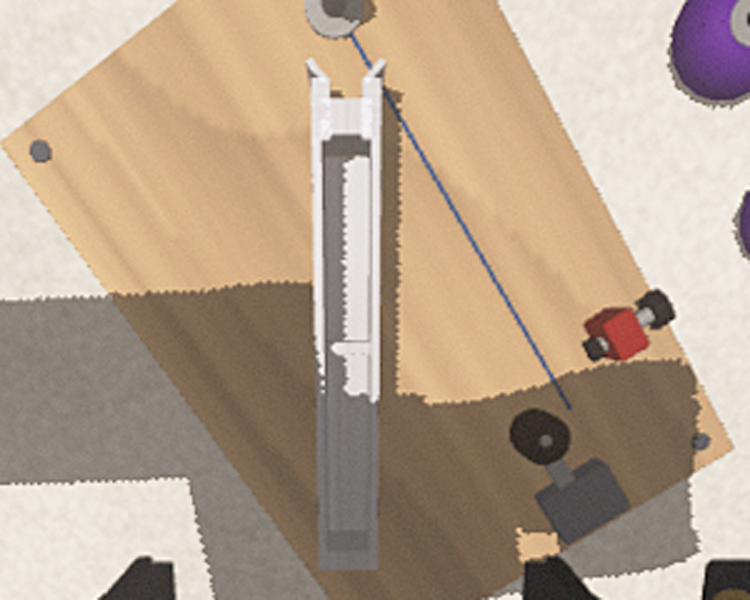

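```bash
python3 -m jog '0 -0.002 0.05 0 0 0 1; 0 -0.002 0.1 0 0 0 1; 0 -0.002 0.14 0 0 0 1; 0 -0.002 0.165 0 0 0 1; 0 -0.002 0.176 0 0 0 1; 0 -0.002 0.176 0 0 0 1; 0 -0.002 0.176 0 0 0 1; 0 -0.002 0.176 0 0 0 1'
```

```text
time_s: 3.55
position: [0.4928, -0.0371, 0.0371]
tcp_rot: [[0.891, -0.454, 0.002], [-0.454, -0.891, -0.001], [0.002, -0.0, -1.0]]
force: [0.8, -0.2, 1.2]
opening: 0.997
```

```bash
python3 -m jog '0 0 0 0 0 0 0.5; 0 0 0 0 0 0 0.45; 0 0 0 0 0 0 0.4; 0 0 0 0 0 0 0.35; 0 0 0 0 0 0 0.3; 0 0 0 0 0 0 0.3; 0 0 0 0 0 0 0.3; 0 0 0 0 0 0 0.3'
python3 - <<'E'
from h import *
print(read_state()["force"])
C=cam("wrist")
p,d=capture("wrist");cv2.imwrite("pics/w2.png",p[:,:,::-1])
p,d=capture("top");cv2.imwrite("pics/t2.png",cv2.resize(p[150:310,200:420,::-1],None,fx=3.6,fy=3.6,interpolation=2))
E
```

```text
time_s: 4.55
position: [0.4918, -0.0367, 0.036]
tcp_rot: [[0.891, -0.454, -0.0], [-0.454, -0.891, 0.0], [-0.0, 0.0, -1.0]]
force: [-0.5, 0.1, 0.6]
opening: 0.337
[-0.46605698  0.05288627  0.63209325]
```

View pics/w2.png

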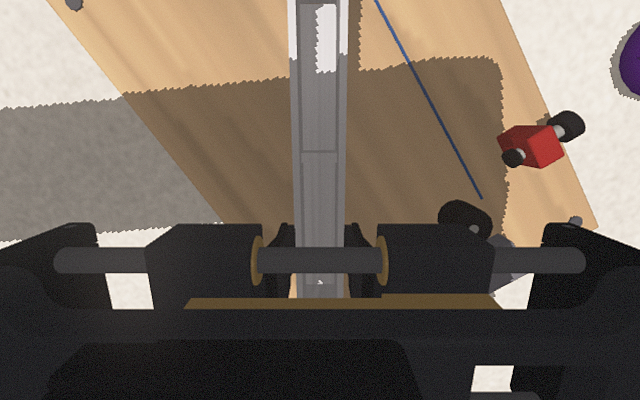

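View pics/t2.png

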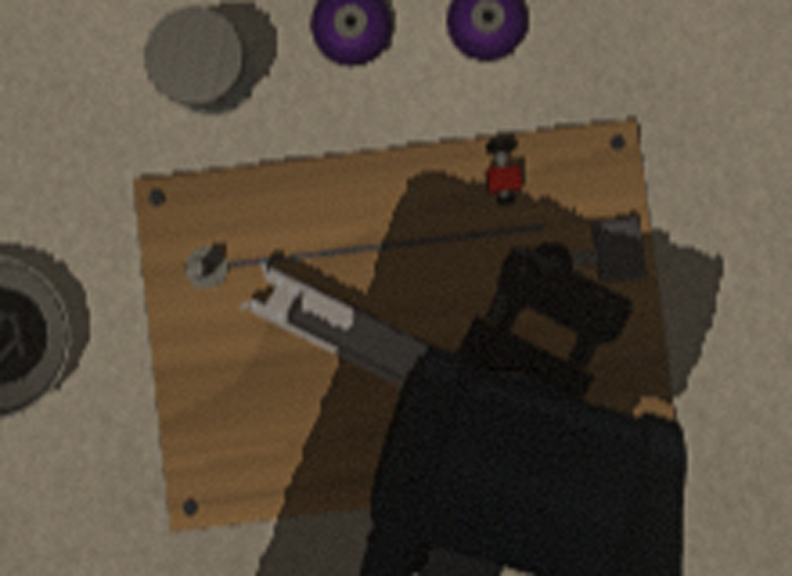

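```bash
python3 - <<'E'
from h import *
C=cam("top");p,d=capture("top");
jy=np.array([-.1156,.993]);o=np.array([591.9,44.1]);w=(o+107*jy)/1000
a=proj([[*w,.012],[*w,.062]],C);s=np.array([.5662,.1094]);b=proj([[*s,.052],[*(s+.008*np.array([.454,.891])),.052]],C);print(a,b)
x0,y0=235,200;k=9
q=cv2.resize(p[y0:y0+60,x0:x0+80,::-1],None,fx=k,fy=k,interpolation=2);q=np.clip(255*(q/255.)**.6,0,255).astype(np.uint8).copy()
for i,(u,v) in enumerate([*a,*b]): cv2.circle(q,(int((u-x0+.5)*k),int((v-y0+.5)*k)),4,[(0,0,255),(0,255,0),(255,0,0),(255,255,0)][i],-1)
cv2.imwrite("pics/t3.png",q)
P=cloud(d,C);m=P[...,2]>.05;m[:,:245]=0;m[:,268:]=0;m[:210]=0;m[235:]=0;print(np.argwhere(m),P[m])
E
```

```text
[[257.04012495 223.34030746]
 [253.67167908 223.41610496]] [[272.22565873 229.161069  ]
 [269.11932792 227.58419743]]
[[221 254]
 [222 252]
 [222 253]
 [222 254]
 [222 255]
 [222 256]
 [223 252]
 [223 253]
 [223 254]
 [223 255]
 [223 256]
 [223 257]
 [224 252]
 [224 253]
 [224 254]
 [224 255]
 [224 256]
 [224 257]
 [225 252]
 [225 253]
 [225 254]
 [225 255]
 [225 256]
 [226 253]
 [226 254]
 [226 255]
 [234 266]
 [234 267]] [[0.58498869 0.14911166 0.0652983 ]
 [0.58275012 0.1539448  0.06329239]
 [0.58274118 0.15152285 0.06427064]
 [0.58273433 0.14968533 0.06163493]
 [0.58272466 0.14705714 0.06392384]
 [0.58271849 0.14541394 0.05994381]
 [0.58048934 0.15392838 0.06330401]
 [0.5804821  0.15156951 0.0638973 ]
 [0.58047763 0.14898854 0.06589411]
 [0.58046499 0.14707226 0.06374264]
 [0.58045565 0.14488471 0.06326744]
 [0.58042667 0.14419376 0.05297624]
 [0.57823737 0.15361432 0.06511498]
 [0.57822861 0.15136942 0.06503893]
 [0.57821657 0.14924027 0.06423808]
 [0.57819789 0.14733854 0.06196966]
 [0.57818788 0.14512651 0.06162523]
 [0.57813032 0.14451197 0.0508076 ]
 [0.57596752 0.15395353 0.06297673]
 [0.57593636 0.15221577 0.0597554 ]
 [0.57595476 0.14933329 0.06357182]
 [0.57594279 0.14715035 0.06307691]
 [0.5759053  0.14552513 0.05897258]
 [0.57370804 0.15153048 0.06387645]
 [0.57371964 0.14893457 0.06597301]
 [0.57357059 0.14899037 0.05132805]
 [0.55532999 0.12306162 0.05622459]
 [0.55527616 0.12097471 0.05472581]]
```

View pics/t3.png

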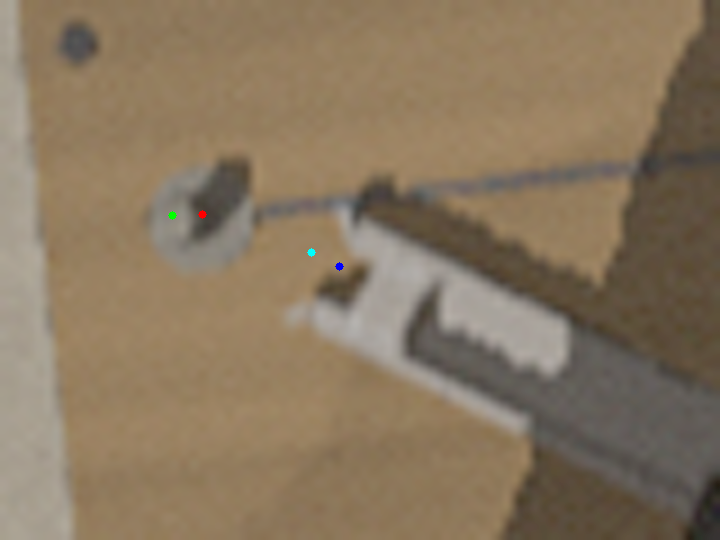

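Post top from depth is (579,150), which agrees with the jig fit. The slot must shift about 6.5 mm along −tool x and advance about 43–44.5 mm along −tool y. I'll do most of that and then check.

```bash
python3 -m jog '-0.002 -0.004 0 0 0 0 0.3; -0.004 -0.008 0 0 0 0 0.3; -0.0065 -0.012 0 0 0 0 0.3; -0.0065 -0.016 0 0 0 0 0.3; -0.0065 -0.020 0 0 0 0 0.3; -0.0065 -0.024 0 0 0 0 0.3; -0.0065 -0.026 0 0 0 0 0.3; -0.0065 -0.026 0 0 0 0 0.3'
cat > look.py <<'E'
from h import *
import sys
s=read_state();print(np.round(s["position"],4),np.round(s["force"],2),np.degrees(np.arctan2(s["tcp_rot"][1][0],s["tcp_rot"][0][0])),s["opening"])
C=cam("top");p,d=capture("top")
x0,y0=235,195;k=9
q=cv2.resize(p[y0:y0+60,x0:x0+80,::-1],None,fx=k,fy=k,interpolation=2);q=np.clip(255*(q/255.)**.6,0,255).astype(np.uint8).copy()
a=proj([[.5793,.150,.062],[.5793,.150,.012]],C)
for i,(u,v) in enumerate(a): cv2.circle(q,(int((u-x0+.5)*k),int((v-y0+.5)*k)),3,[(0,255,0),(0,0,255)][i],-1)
cv2.imwrite(f"pics/{sys.argv[1]}.png",q)
E
python3 look.py t4
```

```text
time_s: 5.7
position: [0.4982, -0.0104, 0.036]
tcp_rot: [[0.891, -0.454, 0.0], [-0.454, -0.891, 0.0], [0.0, -0.0, -1.0]]
force: [-0.1, 0.7, -1.0]
opening: 0.34
[ 0.4982 -0.0104  0.036 ] [-0.12  0.66 -0.98] -27.03159988553957 0.33977455198289636
```

View pics/t4.png

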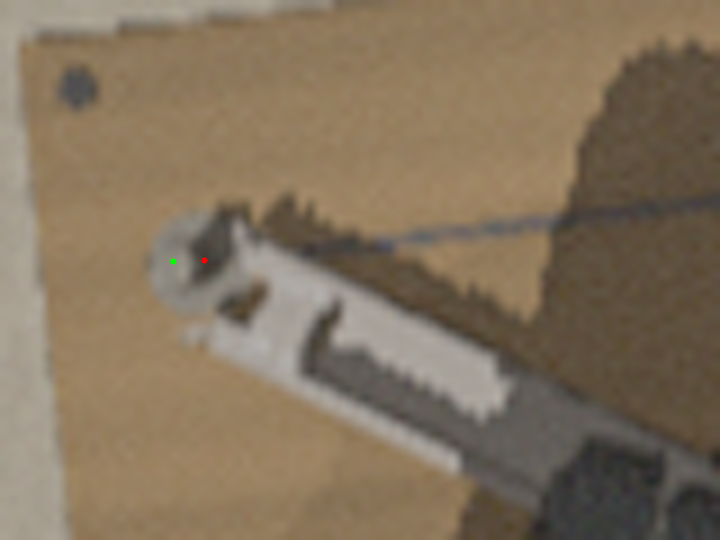

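Toe tips show at crop (238,228) and (185,338), with the post just ahead between them. About 18 mm remain, and the lateral error is within 1 mm. I'll continue gently.

```bash
python3 -m jog '0.0005 -0.002 0 0 0 0 0.3; 0.0005 -0.004 0 0 0 0 0.3; 0.0005 -0.006 0 0 0 0 0.3; 0.0005 -0.008 0 0 0 0 0.3; 0.0005 -0.010 0 0 0 0 0.3; 0.0005 -0.011 0 0 0 0 0.3; 0.0005 -0.012 0 0 0 0 0.3; 0.0005 -0.012 0 0 0 0 0.3'
python3 look.py t5
```

```text
time_s: 6.75
position: [0.504, -0.0, 0.036]
tcp_rot: [[0.891, -0.455, 0.0], [-0.455, -0.891, 0.0], [0.0, -0.0, -1.0]]
force: [-0.4, -0.1, -1.5]
opening: 0.336
[ 0.504 -0.     0.036] [-0.43 -0.06 -1.52] -27.03291213242428 0.3364215318523309
```

View pics/t5.png

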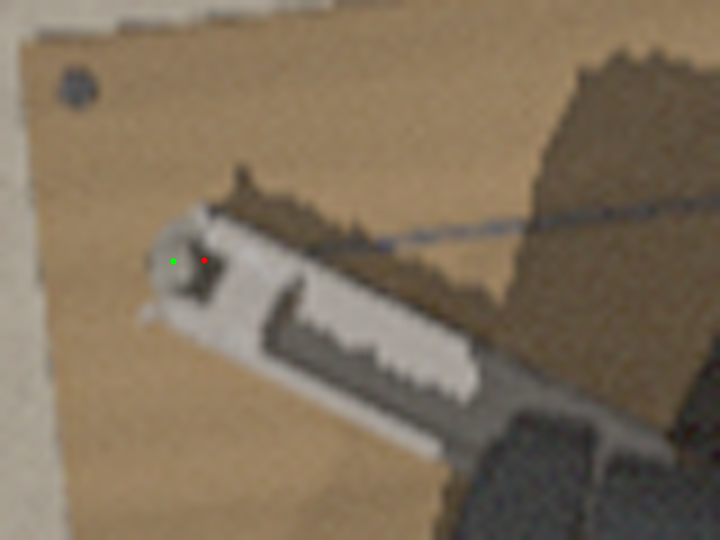

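```bash
python3 -m jog '0 -0.001 0 0 0 0 0.3; 0 -0.002 0 0 0 0 0.3; 0 -0.003 0 0 0 0 0.3; 0 -0.004 0 0 0 0 0.3; 0 -0.004 0 0 0 0 0.3'
python3 look.py t6
```

```text
time_s: 7.42
position: [0.5058, 0.0035, 0.0361]
tcp_rot: [[0.891, -0.454, 0.0], [-0.454, -0.891, 0.0], [0.0, -0.0, -1.0]]
force: [-0.3, -0.2, -2.1]
opening: 0.34
[0.5058 0.0035 0.0361] [-0.35 -0.18 -2.09] -27.03023473468258 0.33981165034359434
```

View pics/t6.png

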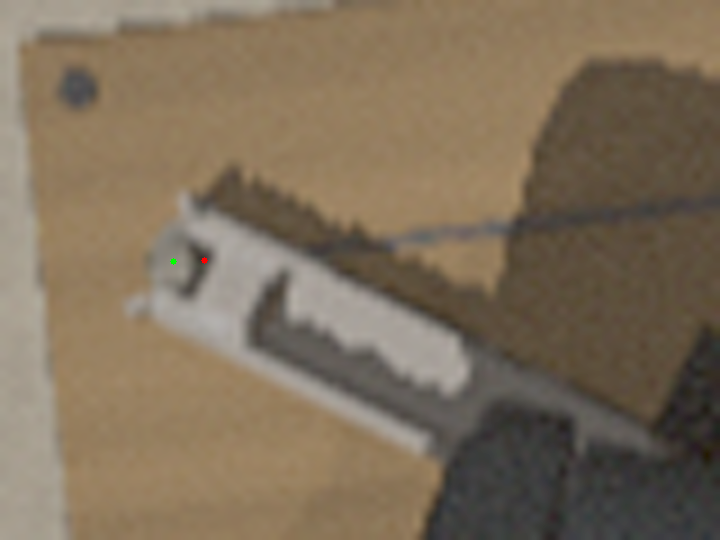

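```bash
python3 -m jog '0 -0.0005 0 0 0 0 0.3; 0 -0.001 0 0 0 0 0.3; 0 -0.0015 0 0 0 0 0.3; 0 -0.002 0 0 0 0 0.3'
```

```text
time_s: 7.98
position: [0.5066, 0.0051, 0.0361]
tcp_rot: [[0.891, -0.454, -0.0], [-0.454, -0.891, -0.0], [-0.0, 0.0, -1.0]]
force: [-1.0, -0.6, -2.2]
opening: 0.341
```

```bash
python3 -m jog '0 -0.0005 0 0 0 0 0.3; 0 -0.001 0 0 0 0 0.3; 0 -0.001 0 0 0 0 0.3'; python3 look.py t7
```

```text
time_s: 8.35
position: [0.5065, 0.0053, 0.036]
tcp_rot: [[0.891, -0.454, -0.001], [-0.454, -0.891, -0.001], [-0.001, 0.001, -1.0]]
force: [-1.6, -4.3, -1.1]
opening: 0.339
[0.5065 0.0053 0.036 ] [-1.58 -4.34 -1.09] -26.99928425080164 0.3386475344573817
```

View pics/t7.png

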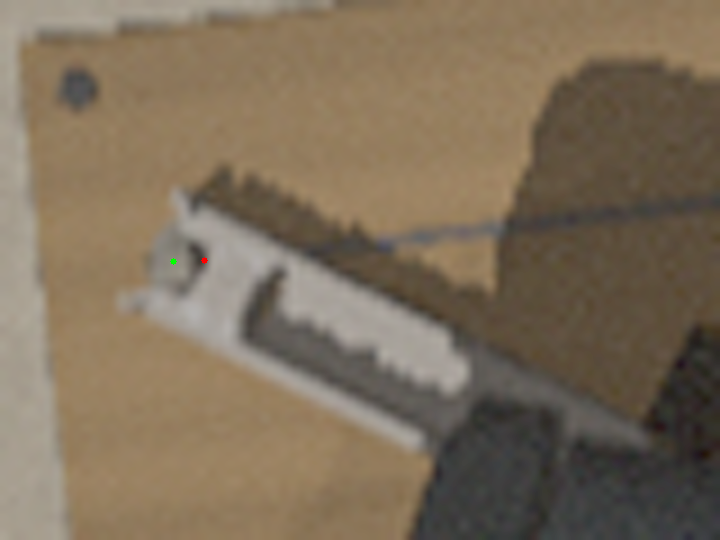

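The slot is seated: tips lie past the post, and there is a purely axial contact force of about 4.6 N. Next comes an arc swing about the post (r ≈ 161 mm) with the frame still gripped, from 33.7° to about 18° first.

```bash
python3 -m jog '0.0056 -0.0001 0 0 0 -2 0.3; 0.0112 -0.0004 0 0 0 -4 0.3; 0.0168 -0.0009 0 0 0 -6 0.3; 0.0224 -0.0016 0 0 0 -8 0.3; 0.0280 -0.0024 0 0 0 -10 0.3; 0.0335 -0.0035 0 0 0 -12 0.3; 0.0390 -0.0048 0 0 0 -14 0.3; 0.0444 -0.0062 0 0 0 -16 0.3'; python3 look.py t8
```

```text
time_s: 9.4
position: [0.5493, -0.0092, 0.036]
tcp_rot: [[0.982, -0.189, -0.001], [-0.189, -0.982, -0.001], [-0.001, 0.001, -1.0]]
force: [-1.6, -3.7, -0.2]
opening: 0.337
[ 0.5493 -0.0092  0.036 ] [-1.56 -3.71 -0.23] -10.876597459841793 0.3365962248578295
```

View pics/t8.png

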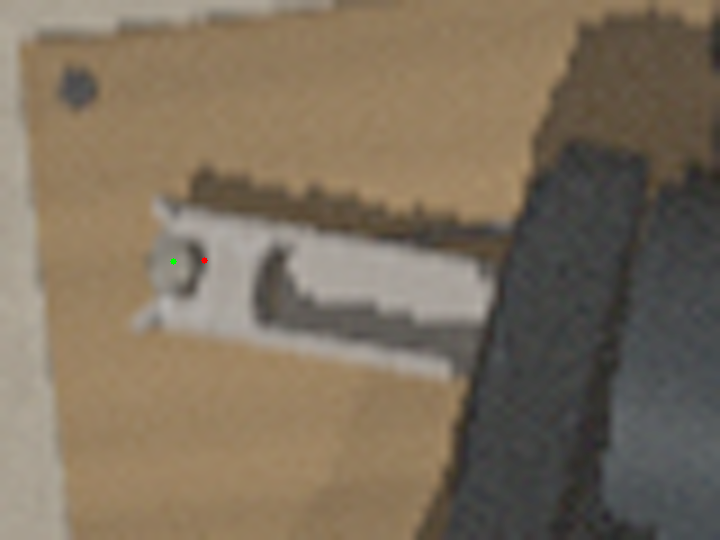

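Still seated after the swing to about 17.5° out, with steady force. I'll go on past the roller to about 7° out.

```bash
python3 -m jog '0.0042 -0.0001 0 0 0 -1.5 0.3; 0.0084 -0.0002 0 0 0 -3 0.3; 0.0126 -0.0005 0 0 0 -4.5 0.3; 0.0168 -0.0009 0 0 0 -6 0.3'; python3 -m jog '0.0042 -0.0001 0 0 0 -1.5 0.3; 0.0084 -0.0002 0 0 0 -3 0.3; 0.0126 -0.0005 0 0 0 -4.5 0.3;  0.0126 -0.0005 0 0 0 -4.5 0.3'; python3 look.py t9
```

```text
time_s: 9.95
position: [0.5633, -0.0111, 0.0361]
tcp_rot: [[0.996, -0.088, -0.006], [-0.088, -0.996, 0.0], [-0.006, 0.0, -1.0]]
force: [-6.3, -5.2, 4.3]
opening: 0.336
time_s: 10.45
position: [0.5791, -0.0119, 0.036]
tcp_rot: [[1.0, -0.008, 0.0], [-0.008, -1.0, -0.001], [0.0, 0.001, -1.0]]
force: [-1.8, -5.0, -0.2]
opening: 0.341
[ 0.5791 -0.0119  0.036 ] [-1.77 -4.96 -0.25] -0.45118613604181285 0.34097317105042446
```

View pics/t9.png

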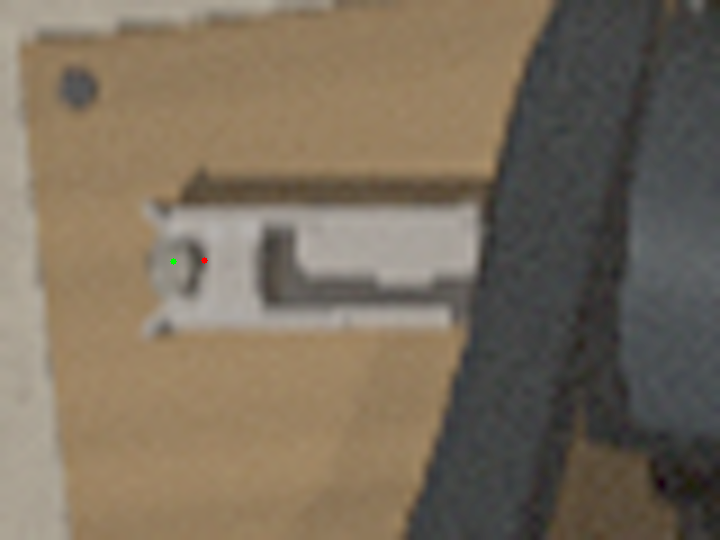

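```bash
python3 -m jog '0.0042 -0.0001 0 0 0 -1.5 0.3; 0.0084 -0.0002 0 0 0 -3 0.3; 0.0098 -0.0003 0 0 0 -3.5 0.3; 0.0098 -0.0003 0 0 0 -3.5 0.3; 0.0098 -0.0003 0 0 0 -3.5 0.3'; python3 -m jog '0 0 0 0 0 0 0.38; 0 0 0 0 0 0 0.43; 0 0 0 0 0 0 0.45; 0 0 0 0 0 0 0.45; 0 0 0 0 0 0 0.45'; python3 look.py t10
python3 - <<'E'
from h import *
C=cam("wrist")
p,d=capture("wrist");cv2.imwrite("pics/w10.png",p[:,:,::-1])
E
```

```text
time_s: 11.12
position: [0.5887, -0.0117, 0.0361]
tcp_rot: [[0.999, 0.052, 0.0], [0.052, -0.999, -0.001], [0.0, 0.001, -1.0]]
force: [-0.2, -5.0, -2.1]
opening: 0.337
time_s: 11.75
position: [0.5886, -0.0112, 0.0361]
tcp_rot: [[0.999, 0.052, 0.0], [0.052, -0.999, 0.0], [0.0, -0.0, -1.0]]
force: [0.3, -0.9, -0.2]
opening: 0.449
[ 0.5886 -0.0112  0.0361] [ 0.34 -0.94 -0.22] 2.966132837479754 0.4485279787403404
```

View pics/t10.png

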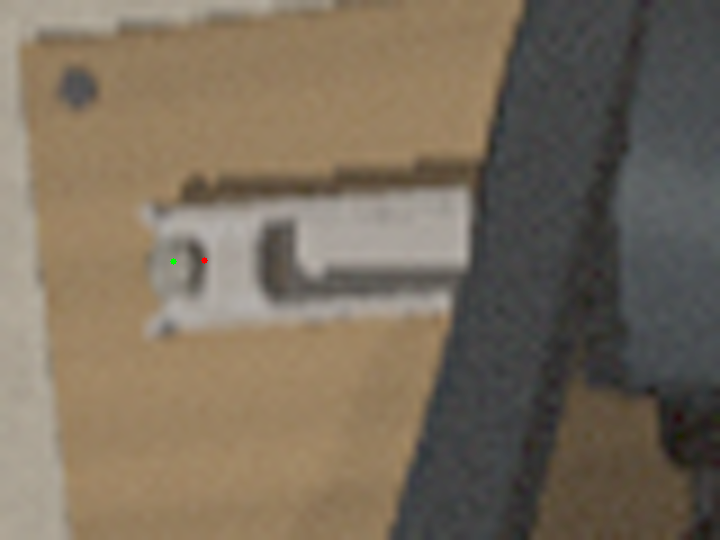

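View pics/w10.png

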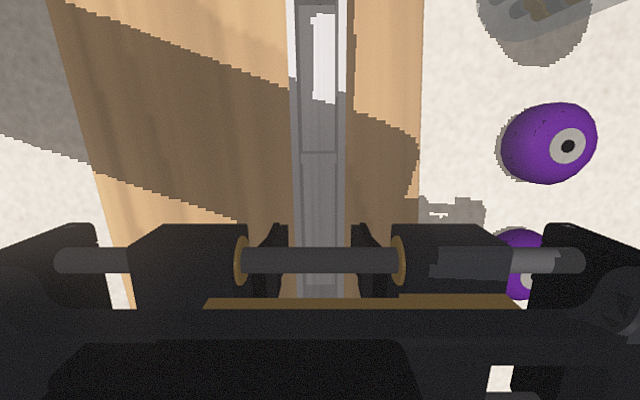

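The frame is released, with about 5 mm of clearance to each pad; slot still on the post and roller keeping it there. Now I'll push with the −x finger in small steps, following the arc.

```bash
python3 -m jog '0.002 0 0 0 0 0 0.45; 0.004 0 0 0 0 0 0.45; 0.006 0 0 0 0 -0.3 0.45; 0.008 -0.0001 0 0 0 -1 0.45; 0.010 -0.0002 0 0 0 -1.7 0.45; 0.010 -0.0002 0 0 0 -1.7 0.45'; python3 -m jog '0.001 0 0 0 0 -0.4 0.45; 0.002 0 0 0 0 -0.8 0.45; 0.002 0 0 0 0 -0.8 0.45'; python3 look.py t11
```

```text
time_s: 12.6
position: [0.5993, -0.0106, 0.0361]
tcp_rot: [[0.997, 0.081, 0.001], [0.081, -0.997, -0.0], [0.001, 0.0, -1.0]]
force: [-0.4, -0.5, 0.0]
opening: 0.448
time_s: 12.98
position: [0.6007, -0.0105, 0.0361]
tcp_rot: [[0.995, 0.095, 0.0], [0.095, -0.995, -0.0], [0.0, 0.0, -1.0]]
force: [0.6, -1.5, -0.1]
opening: 0.45
[ 0.6007 -0.0105  0.0361] [ 0.56 -1.47 -0.14] 5.47574494718032 0.4495590630944239
```

View pics/t11.png

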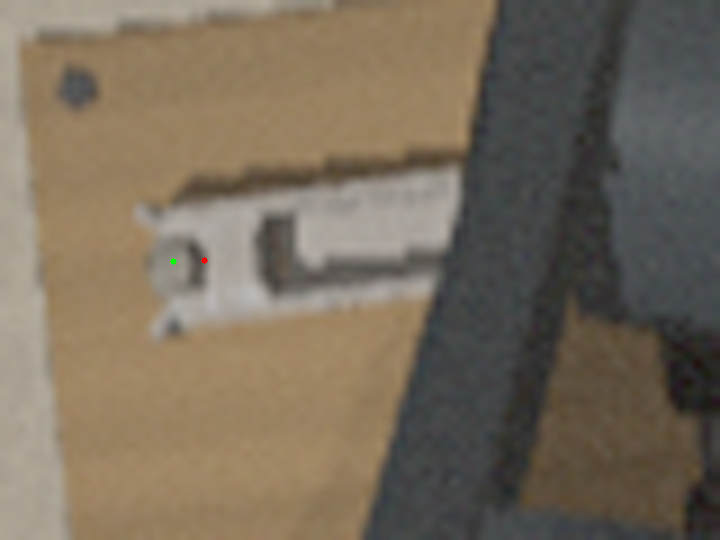

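```bash
python3 -m jog '0.0005 0 0 0 0 -0.3 0.45; 0.001 0 0 0 0 -0.6 0.45; 0.0015 0 0 0 0 -0.9 0.45; 0.0015 0 0 0 0 -0.9 0.45'; python3 -m jog '0.0005 0 0 0 0 0 0.45; 0.001 0 0 0 0 0 0.45; 0.001 0 0 0 0 0 0.45'; python3 look.py t12
```

```text
time_s: 13.52
position: [0.6021, -0.0103, 0.036]
tcp_rot: [[0.994, 0.111, 0.0], [0.111, -0.994, 0.0], [0.0, -0.0, -1.0]]
force: [0.4, -0.3, 0.1]
opening: 0.448
time_s: 13.9
position: [0.6031, -0.0102, 0.0361]
tcp_rot: [[0.994, 0.111, 0.0], [0.111, -0.994, -0.0], [0.0, 0.0, -1.0]]
force: [-0.3, 0.4, -0.1]
opening: 0.45
[ 0.6031 -0.0102  0.0361] [-0.3   0.4  -0.15] 6.370197649121868 0.4498737461921587
```

View pics/t12.png

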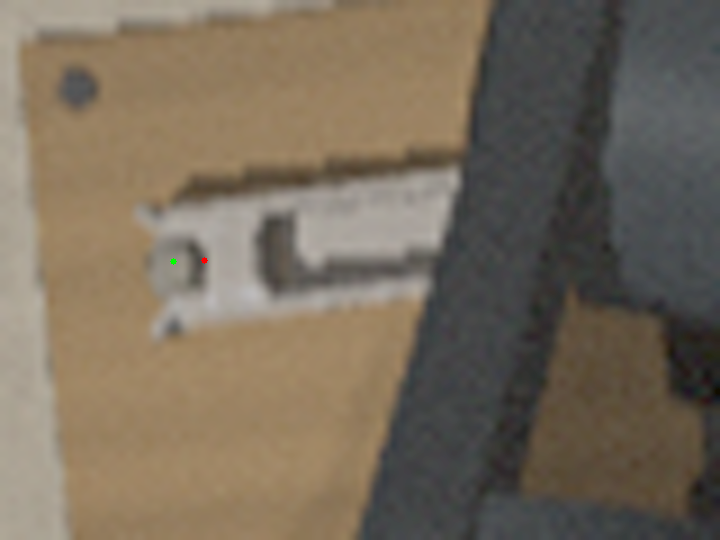

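The frame didn't move between those two looks and the force is zero, so the roller has probably already sprung it onto the stop, ahead of the finger. I'll carry on until the force rises.

```bash
python3 -m jog '0.0005 0 0 0 0 0 0.45; 0.001 0 0 0 0 0 0.45; 0.001 0 0 0 0 0 0.45';python3 -m jog '0.0005 0 0 0 0 0 0.45; 0.0005 0 0 0 0 0 0.45'
```

```text
time_s: 14.32
position: [0.604, -0.0101, 0.036]
tcp_rot: [[0.994, 0.111, 0.0], [0.111, -0.994, 0.0], [0.0, -0.0, -1.0]]
force: [-0.1, 0.4, 0.6]
opening: 0.446
time_s: 14.58
position: [0.6041, -0.0101, 0.036]
tcp_rot: [[0.994, 0.111, -0.001], [0.111, -0.994, 0.0], [-0.001, -0.0, -1.0]]
force: [-1.3, -0.6, 0.2]
opening: 0.448
```

```bash
python3 - <<'E'
from h import *
C=cam("wrist")
p,d=capture("wrist");cv2.imwrite("pics/w12.png",cv2.resize(p[120:320,200:460,::-1],None,fx=3,fy=3))
E
```

```text
(no output)
```

View pics/w12.png

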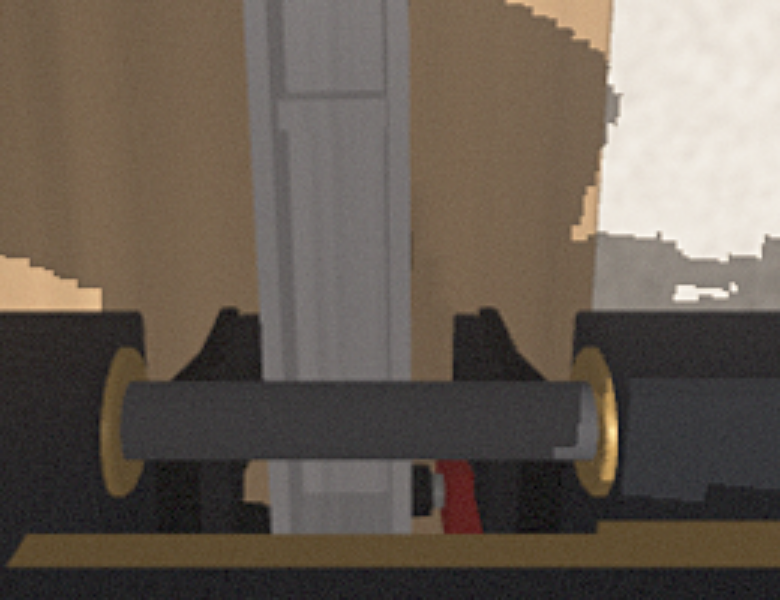

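The wrist crop shows the frame's side on the rubber tip at (415,490), and the left pad just touching the frame at (262,350). Now I'll press in half-millimetre steps.

```bash
python3 -m jog '0.0005 0 0 0 0 0 0.45; 0.0005 0 0 0 0 0 0.45'; python3 -m jog '0.0005 0 0 0 0 0 0.45; 0.0005 0 0 0 0 0 0.45'
```

```text
time_s: 14.88
position: [0.6042, -0.01, 0.036]
tcp_rot: [[0.994, 0.111, -0.002], [0.111, -0.994, -0.0], [-0.002, -0.0, -1.0]]
force: [-3.4, -1.7, 2.3]
opening: 0.451
time_s: 15.12
position: [0.6042, -0.01, 0.0359]
tcp_rot: [[0.994, 0.111, -0.003], [0.111, -0.994, -0.0], [-0.003, -0.0, -1.0]]
force: [-5.2, -0.7, 2.4]
opening: 0.453
```

```bash
python3 -m jog '0.0005 0 0 0 0 0 0.45; 0.001 0 0 0 0 0 0.45; 0.001 0 0 0 0 0 0.45'; python3 -m jog '0.0005 0 0 0 0 0 0.45; 0.0005 0 0 0 0 0 0.45'
```

```text
time_s: 15.5
position: [0.6043, -0.01, 0.0359]
tcp_rot: [[0.994, 0.112, -0.005], [0.112, -0.994, -0.0], [-0.005, -0.0, -1.0]]
force: [-6.7, -2.4, 4.0]
opening: 0.453
time_s: 15.75
position: [0.6043, -0.0099, 0.0358]
tcp_rot: [[0.994, 0.112, -0.006], [0.112, -0.994, -0.0], [-0.006, -0.001, -1.0]]
force: [-6.0, -2.3, 3.7]
opening: 0.455
```

```bash
python3 -m jog '0.0005 0 0 0 0 0 0.45; 0.001 0 0 0 0 0 0.45; 0.001 0 0 0 0 0 0.45'; python3 -m jog '0.0005 0 0 0 0 0 0.45; 0.0005 0 0 0 0 0 0.45'
```

```text
time_s: 16.12
position: [0.6043, -0.0099, 0.0357]
tcp_rot: [[0.994, 0.112, -0.008], [0.112, -0.994, -0.0], [-0.008, -0.001, -1.0]]
force: [-7.6, -3.4, 5.0]
opening: 0.451
time_s: 16.38
position: [0.6043, -0.0098, 0.0357]
tcp_rot: [[0.994, 0.112, -0.009], [0.112, -0.994, -0.0], [-0.009, -0.001, -1.0]]
force: [-8.1, -4.0, 5.8]
opening: 0.449
```

```bash
python3 -m jog '0.0005 0 0 0 0 0 0.45; 0.001 0 0 0 0 0 0.45; 0.001 0 0 0 0 0 0.45'; python3 -m jog '0.0004 0 0 0 0 0 0.45; 0.0008 0 0 0 0 0 0.45; 0.0008 0 0 0 0 0 0.45'
```

```text
time_s: 16.75
position: [0.6044, -0.0098, 0.0356]
tcp_rot: [[0.994, 0.113, -0.011], [0.113, -0.994, -0.0], [-0.011, -0.001, -1.0]]
force: [-10.1, -4.6, 6.3]
opening: 0.457
time_s: 17.12
position: [0.6044, -0.0098, 0.0355]
tcp_rot: [[0.994, 0.113, -0.013], [0.113, -0.994, -0.0], [-0.013, -0.001, -1.0]]
force: [-11.3, -3.9, 7.3]
opening: 0.453
```

Push is about 11.5 N at 162 mm from the post, i.e. about 9 N on the stop plus the roller's share. Hold for over a second.

```bash
python3 -m jog '0.0004 0 0 0 0 0 0.45; 0.0004 0 0 0 0 0 0.45; 0.0004 0 0 0 0 0 0.45; 0.0004 0 0 0 0 0 0.45; 0.0004 0 0 0 0 0 0.45; 0.0004 0 0 0 0 0 0.45; 0.0004 0 0 0 0 0 0.45; 0.0004 0 0 0 0 0 0.45'; python3 -m jog '0 0 0 0 0 0 0.45; 0 0 0 0 0 0 0.45;0 0 0 0 0 0 0.45; 0 0 0 0 0 0 0.45'
```

```text
time_s: 18.12
position: [0.6044, -0.0097, 0.0355]
tcp_rot: [[0.994, 0.113, -0.013], [0.113, -0.994, -0.0], [-0.013, -0.001, -1.0]]
force: [-11.1, -5.3, 8.5]
opening: 0.452
time_s: 18.62
position: [0.6044, -0.0097, 0.0355]
tcp_rot: [[0.994, 0.113, -0.013], [0.113, -0.994, -0.0], [-0.013, -0.001, -1.0]]
force: [-12.7, -5.3, 8.6]
opening: 0.451
```

```bash
python3 -m jog '-0.0012 0 0 0 0 0 0.45; -0.0024 0 0 0 0 0 0.45; -0.0036 0 0 0 0 0 0.45; -0.0048 0 0 0 0 0 0.45; -0.006 0 0 0 0 0 0.45; -0.0075 0 0 0 0 0 0.45; -0.009 0 0 0 0 0 0.45; -0.0105 0 0 0 0 0 0.45'; python3 -m jog '0 0 0 0 0 0 0.55; 0 0 0 0 0 0 0.6; 0 0 0 0 0 0 0.6; 0 0 0 0 0 0 0.6'
python3 - <<'E'
from h import *
p,d=capture("wrist");cv2.imwrite("pics/w13.png",cv2.resize(p[120:320,200:460,::-1],None,fx=3,fy=3))
E
```

```text
time_s: 19.62
position: [0.6016, -0.0106, 0.0364]
tcp_rot: [[0.994, 0.111, 0.003], [0.111, -0.994, -0.0], [0.003, 0.001, -1.0]]
force: [-0.5, 0.7, -0.2]
opening: 0.453
time_s: 20.12
position: [0.6003, -0.0105, 0.0361]
tcp_rot: [[0.994, 0.111, 0.0], [0.111, -0.994, 0.0], [0.0, 0.0, -1.0]]
force: [0.3, 0.9, 0.5]
opening: 0.602
```

View pics/w13.png

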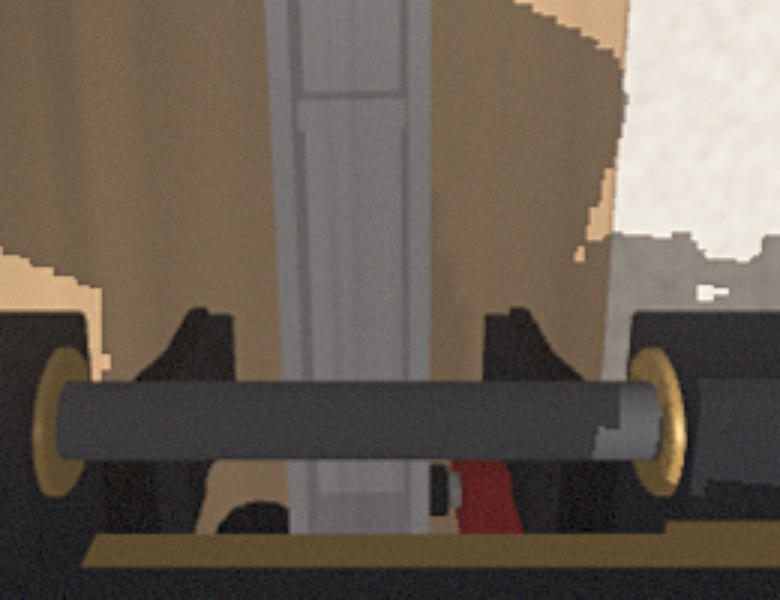

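Both fingers are clear. The frame still bears on the rubber tip at (435,490), and the roller sits behind the corner at (255,520). I'll lift away and check.

```bash
python3 -m jog '0 0 -0.01 0 0 0 0.6; 0 0 -0.03 0 0 0 0.6; 0 0 -0.06 0 0 0 0.6; 0 0 -0.10 0 0 0 0.6; 0 0 -0.14 0 0 0 0.6; 0 0 -0.17 0 0 0 0.6; 0 0 -0.17 0 0 0 0.6; 0 0 -0.17 0 0 0 0.6'
python3 - <<'E'
from h import *
C=cam("wrist");s=read_state();print(s["position"],s["force"])
p,d=capture("wrist");P=cloud(d,C);cv2.imwrite("pics/w14.png",p[:,:,::-1])
jy=np.array([-.1156,.993]);jx=np.array([.993,.1156]);o=np.array([591.9,44.1])
Q=P.copy();W=Q[...,:2]*1000-o;X=W@jx;Y=W@jy
m=(P[...,2]>.046)&(P[...,2]<.057)&(abs(X)<30)&(abs(Y+5)<140)&(Y<125)
x,y=X[m],Y[m];print(m.sum(),np.percentile(P[m][:,2],[5,50,95]),"y",y.min(),y.max())
mid=[];ys=[]
for lo in range(-100,90,20):
    k=(y>=lo)&(y<lo+20)
    if k.sum()>10: ys.append(lo+10);mid.append((x[k].min()+x[k].max())/2);print(lo,x[k].min(),x[k].max())
print("angle deg",np.degrees(np.polyfit(ys,mid,1)[0]))
p,d=capture("top");cv2.imwrite("pics/t14.png",cv2.resize(p[150:310,200:420,::-1],None,fx=3.6,fy=3.6,interpolation=2))
E
```

```text
time_s: 21.18
position: [0.5994, -0.0104, 0.2055]
tcp_rot: [[0.994, 0.111, -0.001], [0.111, -0.994, 0.0], [-0.001, -0.0, -1.0]]
force: [-0.5, 0.1, 0.2]
opening: 0.599
[ 0.59943153 -0.01037102  0.20552455] [-0.47426991  0.09606955  0.21337815]
2121 [0.04995377 0.05178171 0.0530724 ] y -114.64796038089645 117.1731542961037
-100 -10.686479759987483 17.877472724889323
-80 -11.589003266254153 17.75316047310752
-60 -12.17430985772736 17.650964255653083
-40 -12.142689925479797 17.50283979850192
-20 -12.720252449608573 17.393933682530236
0 -12.662019533829644 16.075090120509547
20 -13.30657194896205 17.314049322445797
40 -13.094189291140808 15.84008163006484
60 -13.854220057748167 15.749115509638745
80 -14.287493042324277 15.609976940470537
angle deg -0.8826488825881968
```

View pics/w14.png

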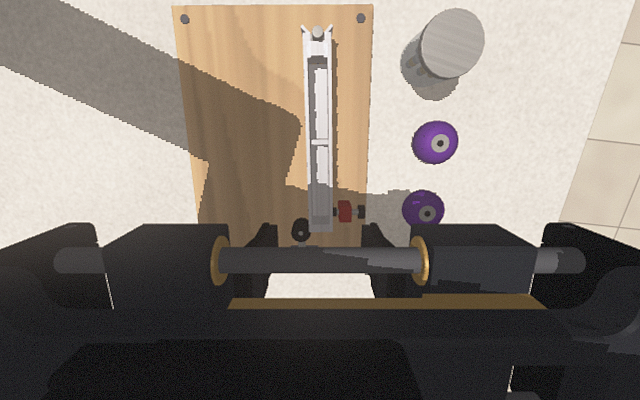

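View pics/t14.png

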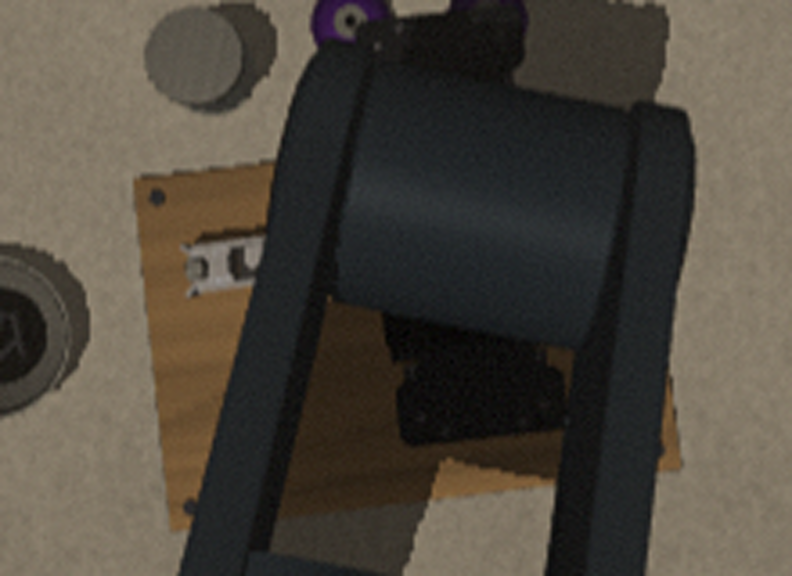

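The frame is flat (top at 52 mm), slot on the post and about 0.9° from the line (limit 2°). Its side touches the tip, the roller is behind the corner, and wheels, jar and bowl are in place.

```bash
python3 -c "
from rig import *
print(hand_in())"
```

```text
the job is handed in; nothing more can be done
None
```

The frame is seated on the post, swung in and resting against the stop screw. I handed the job in at about 21 s of the 72 s allowed; no verdict is reported.

- **Seating:** I gripped the aluminium frame on the board and slid its slot onto the post, with about 5 N axial contact at the wrist.
- **Swing:** I swung it about the post past the roller and let go about 3.6° short of the line. I then nudged it with one finger until the roller sprang it onto the stop.
- **Press:** I pressed with about 11–13 N at the finger for about 1.5 s. That works out at roughly 9–10 N on the stop plus the roller's share. The force on the stop itself was not measured.

**Last checks, after letting go:**
- The wrist picture shows the slot on the post, the frame's side touching the rubber tip and the roller behind the rear corner.
- The frame's top is at 52 mm, so it lies flat. It measures about 0.9° from the jig line, where 2° is allowed. That fits a stop screw set nearly 3 mm back.
- The wheels and jar stood where they were in that picture, and the part of the bowl visible to the top camera had not moved.

**What disagreed:** the wrist and top cameras differed by 1–2 mm, which is within their calibration. In the last top picture the arm hid most of the frame, so the angle rests on the wrist camera alone.

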